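# Hold a vial block in the datum corner of a code reader

### The job

Take the metal block whose four wells all hold vials, set it flat on the plate of the white code reader, and push it squarely into the corner of the two aluminium fences so that both sprung pins are pushed right in. Firm but gentle pressure is enough; finish while still gripping the block and keeping it pressed against both fences, because the reader reads the code under the block only while both pins stay in. Leave the half-filled block and the other things on the bench where they are.

Things in the scene. Friction and masses are not known exactly. Their poses are not given: they have to be found in the camera images.
- full_block: Block to be read: aluminium vial block, 50 mm square, 40 mm high, straight sides, 0.15 to 0.3 kg, a capped 12 mm vial fixed in each of its four wells, rising to 61 mm above the underside within 18 mm of the middle in x and y. Origin: centre of the underside, z up, x and y along the sides. Stands free on the worktop right or left of the reader. Any side may face the corner.
- part_block: The other vial block, the same metal block but with vials in only two wells, on one diagonal. Leave it alone. Origin and axes as for the full block. (Not listed: a pile of magazines 150 mm high right of the work, about 70 mm or more from the nearest block; come in from above it.)
- reader: White and grey code reader, fixed. Origin on the worktop; x away from its front (display, button), y to its left. Casing x -100 to 80, y -85 to 85 mm, 38 mm high; on it a dark flat plate, top 40 mm above the worktop, x -59 to 63, y -63 to 63 mm, with a 38 mm window. Two aluminium fences 10 mm high, 14 mm thick form an inside corner far left; front and right are open.
- fence_far: The far fence, fixed on the reader; body origin and axes are those of the reader. Its inner face is the plane x = +45 mm of the reader, from y = -55 to +59 mm, from 40 to 50 mm above the worktop. It carries the sprung pin pin_far.
- fence_left: The left fence, fixed on the reader; body origin and axes are those of the reader. Its inner face is the plane y = +45 mm of the reader, from x = -50 to +41 mm, from 40 to 50 mm above the worktop. It carries the sprung pin pin_left.
- pin_far (a joint): Sprung steel pin, 6 mm thick with a round tip, in the far fence at reader y = +20 mm, 45 mm above the worktop. 0 = out, standing 4 mm proud of the fence towards the reader's front; 0.004 m = flush with the fence (about 0.0035 is read with the block against the fence). Needs 1.5 N to start and 2.7 N to go fully in; springs out again when let go.
- pin_left (a joint): The like pin in the left fence at reader x = +20 mm, 45 mm above the worktop: 0 = standing 4 mm proud towards the reader's right, 0.004 m = flush. Same spring.
- seat (a point): Point on the reader's plate, 40 mm above the worktop at reader x = +20, y = +20 mm, axes as the reader: where the block's origin lies when it is home in the corner with both faces against the fences.
- tape_roll: Roll of beige tape, 52 mm across, 18 mm high, a bystander. Origin under its centre.
- stain_bottle: Amber stain bottle with white cap, 37 mm across, 69 mm high, a bystander. Origin under its centre.

How it is judged:
By the outcome, as a careful person would: the job done as asked, in the order asked, and still so for the second after the job is handed in, while the arm keeps its last pose, push and grip.
It also fails if it takes over 45 s, if anything falls off the work surface, if the arm or the gripper's body presses on something with over 40 N, if the wrist force passes 120 N, or if a joint passes its speed limit or range.

### The arm

A 6-joint arm with a two-finger parallel gripper is mounted at the origin on a cart in front of the work surface, level with it; the furniture and walls round the work are solid. World frame = base frame: x ahead of the robot, y to its left, z up, the work surface at z = 0. Lengths are in m, angles in degrees, forces in N, time in s.
With the tool pointing down it reaches from about 0.4 to 0.825 m from the base axis. Payload 7 kg.
Tool frame: the origin (TCP) lies at the very end of the fingers, on their centre line; the grasp point (between the pads) lies 19 mm behind it; z points along the fingers, y is the line along which they close (so a half turn about z gives the same grasp; the last joint's range is limited). The gripper opens to 88 mm and grips with 3 to 60 N. Pads are 19 mm wide; open, the fingers measure 130 mm over their backs; the gripper's body (78 mm by 193 mm) begins 47 mm behind the grasp point.
Start: joints at [-51.503, 20.546, 0.682, 0, -70.136, -16.507], TCP at [0.253, -0.626, 0.227] pointing down, gripper open.
Joint ranges: [-176.03, 176.03], [-82.01, 121.73], [-58.28, 71.71], [-173.87, 95.51], [-174.79, -0.11], [-173.66, 173.66]. Speed limits (degrees/s): [136.94, 136.94, 172.46, 180, 180, 180].

### API

Orientations are given as [roll, pitch, yaw] about the fixed x, y, z axes, in that order (R = Rz(yaw) Ry(pitch) Rx(roll)).
In Python, from plant import get_obs, snapshot, camera_params, close_job, boxes_of, cut_out, landmark_of gives the robot as it stands.
- The arm moves only by the shell command python3 -m inch 'ROWS' [OPENING]. ROWS is text: rows parted by semicolons, each of 6 numbers parted by spaces: the shift along the tool's x, y, z in units of 30 cm (1.0 is 30 cm), then the turn, a rotation vector about the tool's x, y, z in units of pi rad (1.0 is pi rad). A call has 1 to 10 rows; each row is the pose to reach, as a shift and turn from the pose commanded when the call began, along the tool's axes at that moment, turning the shorter way round; what a row does not reach only later rows make up. A row lasts 1/12 s, in which the tool goes at most 41.7 mm and 7.16 degrees, less where a joint would pass 70% of its speed; a pose out of reach is approached as far as the arm can. A call with a number of a shift or a turn outside -1 to 1 is refused whole. A call with a gripper value outside its range is refused whole. OPENING is the closure, from -1 (fully open) to 1 (shut), set as the call begins (- or left out, the last holds). The fingers move at their own pace and stop on an object; the grip force is fixed at half the most. Time passes only in rows, so rows that repeat a pose let the fingers close. It gives the time, the measured TCP pose, the force, the opening and the grip force at its end, in the units of the state.
- get_obs(): the state, without advancing time (a new reading comes with each control period).
- snapshot(name): name is "scene" or "side" or "wrist"; returns the picture (420x560x3 uint8, red, green, blue); there is no depth.
- camera_params(name): a dict with "mtx" (3x3 intrinsics, pixels), "rvec" (rotation vector, rad) and "tvec" (3), from world to camera coordinates, as OpenCV has them. Camera axes: x right, y down, z forward; pixel columns grow to the right and rows downward; lengths in m; the calibration is good to about 2 mm. A picture is of the moment at which its call begins: read the wrist's pose just before it. camera_params takes no time and is no camera call; for the wrist camera it gives the pose at the moment of the call.
- close_job(): hands the job in; it is judged then, once.
Trained networks look in the newest picture that a camera, given by its name, has taken for a name from the list of things; names that differ only in an ending like _2 or _b are one class to them, and where a whole thing is asked for, a point or a joint stands for the part that bears it (a point fixed in the world has none). Each returns a list of dicts, best first, with "p" (0 to 1); they miss things now and then, are a little off and sometimes report something else, mostly with a low value. They report only what shows in the picture. A call takes as long as a camera call.
- boxes_of(camera, thing): "rect" ([left, top, width, height] in pixels, round what is visible of it).
- cut_out(camera, thing): "pixels" (420x560 bool, what is visible of it) and "rect" ([left, top, width, height] in pixels, round what is visible of it).
- landmark_of(camera, thing): "uv" ([column, row] in pixels: a listed point, or the origin of a listed thing).
The state is a dict: "clock": time; "joint_pos": joint angles; "qvel": joint speeds; "tau": joint torques, N m; "tool_pos": TCP position; "orientation": TCP orientation; "force": force on the tool from outside, world axes, zero at the start; "moment": the same for the moment, N m; "opening": finger opening in m; "gripper_force": force on a finger pad.
Only numpy, scipy, OpenCV 4.12 (cv2) and the standard library are available. Lean on these libraries where they do the work, as an engineer would, in place of code of your own. Each camera call takes 0.05 s, during which the arm holds its last target. There are 200 camera calls.

## Working session

There is one attempt and no reset: what is moved stays moved. The work goes in short steps, Python scripts to look and compute and a shell command to move; the robot and the scene stay as the last step left them, time stands still between calls to the robot, and variables do not carry over. Pictures are saved under pics/ and viewed, at most 10 in all, crops included, and the job is handed in when it is done.

```bash
ls; mkdir -p pics
cat > h.py <<'E'
import numpy as np, cv2
from plant import *
from scipy.spatial.transform import Rotation as R
def P(c):
    k=camera_params(c); K=np.array(k["mtx"],float); return K,np.array(k["rvec"],float).ravel(),np.array(k["tvec"],float).ravel()
def ray(cam,uv):
    K,r,t=cam; M=cv2.Rodrigues(r)[0]; d=M.T@np.linalg.inv(K)@np.array([uv[0],uv[1],1.]); return -M.T@t,d/np.linalg.norm(d)
def atz(cam,uv,z):
    c,d=ray(cam,uv); return c+d*(z-c[2])/d[2]
def tri(obs):
    A=np.zeros((3,3));b=np.zeros(3);L=[]
    for cam,uv in obs:
        c,d=ray(cam,uv);m=np.eye(3)-np.outer(d,d);A+=m;b+=m@c;L.append((c,m))
    x=np.linalg.solve(A,b); return x,[round(1e3*np.linalg.norm(m@(x-c)),1) for c,m in L]
def proj(cam,p): return cv2.projectPoints(np.array(p,float).reshape(-1,3),cam[1],cam[2],cam[0],None)[0].reshape(-1,2)
E
python3 - <<'E'
from h import *
np.set_printoptions(precision=3,suppress=True)
o=get_obs();print(o)
I={}
for c in["scene","side","wrist"]:
    I[c]=snapshot(c);cam=P(c);print(c,ray(cam,(280,210)))
    cv2.imwrite(f"pics/{c}0.png",I[c][:,:,::-1])
    for n in["full_block","part_block","reader","seat","pin_far","pin_left","tape_roll","stain_bottle"]:
        try:
            for l in landmark_of(c,n)[:2]: print(c,n,round(l["p"],2),l["uv"],atz(cam,l["uv"],.04 if n in("seat",) else .045 if 'pin' in n else 0))
        except Exception as e: print(n,e)
cv2.imwrite("pics/both0.png",cv2.resize(np.hstack([I["scene"],I["side"]]),(800,300))[:,:,::-1])
E
```

```text
pics
{'clock': 0.0, 'joint_pos': array([-51.504,  20.592,   0.635,  -0.019, -70.134, -16.507]), 'qvel': array([ 0.018,  0.106,  0.048,  0.056, -0.059, -0.049]), 'tau': array([  0.   , -58.272,  29.306,   6.997,   0.007,  -0.   ]), 'tool_pos': array([ 0.253, -0.625,  0.226]), 'orientation': array([ 179.907,   -0.009, -158.018]), 'force': array([-0.19 ,  0.569, -0.188]), 'moment': array([-0.014,  0.048,  0.01 ]), 'gripper_force': 0.0, 'opening': 0.08733017870101305}
scene (array([-0.231,  0.655,  0.754]), array([ 0.674, -0.419, -0.609]))
scene full_block 0.64 [383.9, 200.8] [ 0.464 -0.167  0.   ]
scene part_block 0.3 [313.1, 218.7] [0.512 0.075 0.   ]
scene reader 0.75 [312.1, 218.2] [0.516 0.076 0.   ]
scene seat 0.64 [306.7, 206.7] [0.529 0.088 0.04 ]
pin_far it knows: fence_far, fence_left, full_block, part_block, reader, seat, stain_bottle, tape_roll
pin_left it knows: fence_far, fence_left, full_block, part_block, reader, seat, stain_bottle, tape_roll
scene tape_roll 0.53 [342.2, 185.9] [ 0.602 -0.11   0.   ]
scene stain_bottle 0.59 [156.7, 260.1] [ 0.596  0.53  -0.   ]
side (arra
[... 178 characters left out ...]
 reader 0.68 [292.7, 209.4] [0.522 0.071 0.   ]
side seat 0.78 [287.3, 198.9] [0.535 0.085 0.04 ]
pin_far it knows: fence_far, fence_left, full_block, part_block, reader, seat, stain_bottle, tape_roll
pin_left it knows: fence_far, fence_left, full_block, part_block, reader, seat, stain_bottle, tape_roll
side tape_roll 0.57 [280.1, 180.4] [ 0.611 -0.147  0.   ]
side stain_bottle 0.83 [225.0, 294.3] [0.582 0.53  0.   ]
wrist (array([ 0.186, -0.653,  0.384]), array([ 0.249,  0.096, -0.964]))
pin_far it knows: fence_far, fence_left, full_block, part_block, reader, seat, stain_bottle, tape_roll
pin_left it knows: fence_far, fence_left, full_block, part_block, reader, seat, stain_bottle, tape_roll
```

View pics/scene0.png

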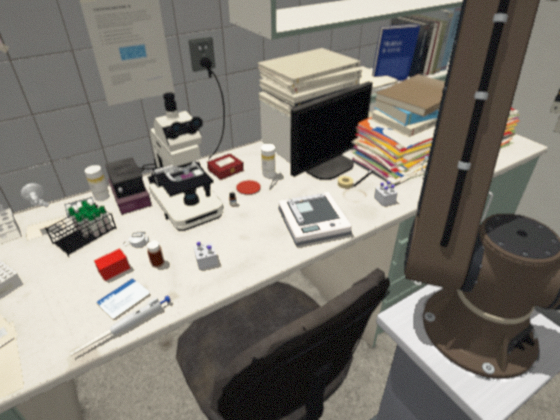

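View pics/side0.png

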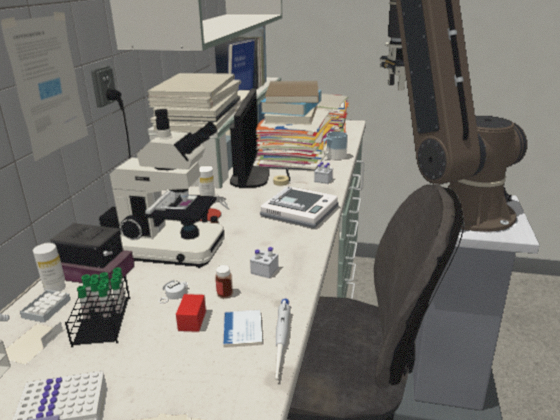

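The scene picture shows the full block at about (385,193), right of the reader (315,215). The half-filled block is at (206,257). Side agrees: full at (323,173), half-filled at (263,263). I'm rising first, then swinging in for a wrist view.

```bash
python3 -m inch '0 0 -0.4 0 0 0;0 0 -0.4 0 0 0;0 0 -0.4 0 0 0;-0.61 0.58 -0.4 0 0 0;-0.61 0.58 -0.4 0 0 0;-0.61 0.58 -0.4 0 0 0;-0.61 0.58 -0.4 0 0 0;-0.61 0.58 -0.4 0 0 0;-0.61 0.58 -0.4 0 0 0;-0.61 0.58 -0.4 0 0 0' -1
python3 -m inch '-0.61 0.58 0 0 0 0;-0.61 0.58 0 0 0 0;-0.61 0.58 0 0 0 0;-0.61 0.58 0 0 0 0;-0.61 0.58 0 0 0 0;-0.61 0.58 0 0 0 0;-0.61 0.58 0 0 0 0;-0.61 0.58 0 0 0 0;-0.61 0.58 0 0 0 0;-0.61 0.58 0 0 0 0'
python3 - <<'E'
from h import *
np.set_printoptions(precision=3,suppress=True)
cam=P("wrist");im=snapshot("wrist");cv2.imwrite("pics/w1.png",im[:,:,::-1])
print(get_obs()["tool_pos"],cam,ray(cam,(280,210)))
for n in["full_block","reader","seat","fence_far","fence_left","tape_roll"]:
    for l in landmark_of("wrist",n)[:2]: print(n,round(l["p"],2),l["uv"],atz(cam,l["uv"],.04 if n=="seat" else 0))
    for l in boxes_of("wrist",n)[:1]: print("   box",round(l["p"],2),l["rect"])
E
```

```text
clock: 1.88
tool_pos: [0.3592, -0.3914, 0.3475]
orientation: [-179.9, 0.1, -157.8]
force: [0.3, -1.3, -0.8]
opening: 0.0877
gripper_force: 0.0
clock: 2.72
tool_pos: [0.4614, -0.1669, 0.3466]
orientation: [-180.0, -0.0, -158.0]
force: [-0.3, -0.6, -0.3]
opening: 0.0875
gripper_force: 0.0
[ 0.461 -0.167  0.347] (array([[311.858,   0.   , 281.301],
       [  0.   , 311.858, 210.406],
       [  0.   ,   0.   ,   1.   ]]), array([-1.665, -2.461, -0.336]), array([ 0.326, -0.418,  0.407])) (array([ 0.394, -0.193,  0.504]), array([ 0.249,  0.096, -0.964]))
full_block 0.71 [276.8, 171.9] [ 0.467 -0.172  0.   ]
   box 0.7 [252.9, 150.1, 47.2, 52.0]
reader 0.86 [407.1, 246.8] [0.504 0.086 0.   ]
   box 0.93 [340.7, 175.0, 146.0, 97.7]
seat 0.95 [413.1, 274.3] [0.534 0.095 0.04 ]
   box 0.69 [336.9, 179.3, 150.7, 91.9]
   box 0.17 [338.4, 178.0, 151.6, 93.5]
tape_roll 0.94 [272.8, 255.4] [ 0.606 -0.125  0.   ]
   box 0.57 [259.6, 241.5, 27.9, 31.7]
```

View pics/w1.png

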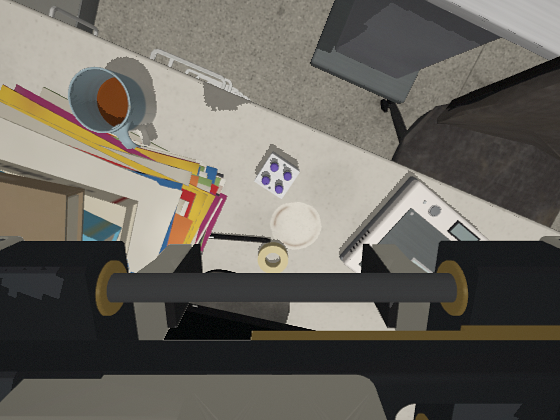

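The wrist view shows the four-capped block at (277,172). The reader is at (415,225), its display (465,232) and button (433,210) along its upper-right edge. Next I take a second view over the reader.

```bash
python3 -m inch '-0.36 0.63 0 0 0 0;-0.36 0.63 0 0 0 0;-0.36 0.63 0 0 0 0;-0.36 0.63 0 0 0 0;-0.36 0.63 0 0 0 0;-0.36 0.63 0 0 0 0;-0.36 0.63 0 0 0 0;-0.36 0.63 0 0 0 0'
python3 - <<'E'
from h import *
np.set_printoptions(precision=3,suppress=True)
cam=P("wrist");im=snapshot("wrist");cv2.imwrite("pics/w2.png",cv2.resize(im[60:330,150:510],(800,600),interpolation=cv2.INTER_CUBIC)[:,:,::-1])
cv2.imwrite("pics/w2full.png",im[:,:,::-1])
np.savez("w2.npz",K=cam[0],r=cam[1],t=cam[2])
print(get_obs()["tool_pos"])
for n in["full_block","reader","seat","fence_far","fence_left"]:
    for l in landmark_of("wrist",n)[:2]: print(n,round(l["p"],2),l["uv"],atz(cam,l["uv"],.04 if n=="seat" else 0))
    for l in boxes_of("wrist",n)[:1]: print("   box",round(l["p"],2),l["rect"])
s=atz(cam,landmark_of("wrist","seat")[0]["uv"],.04)
E
```

```text
clock: 4.03
tool_pos: [0.4911, 0.0502, 0.3464]
orientation: [-180.0, -0.0, -157.9]
force: [0.1, -0.5, -0.2]
opening: 0.0878
gripper_force: 0.0
[0.491 0.049 0.346]
full_block 0.93 [153.2, 101.7] [ 0.467 -0.17   0.   ]
   box 0.64 [120.0, 72.3, 52.7, 53.1]
reader 0.82 [296.2, 189.0] [0.511 0.085 0.   ]
   box 0.75 [226.9, 104.3, 150.2, 153.3]
seat 0.63 [298.3, 212.4] [0.536 0.097 0.04 ]
   box 0.72 [226.5, 106.7, 154.6, 150.0]
fence_far 0.25 [296.2, 211.2] [0.546 0.1   0.   ]
   box 0.67 [242.5, 195.2, 65.0, 51.5]
   box 0.74 [304.0, 185.2, 44.3, 53.4]
```

View pics/w2.png

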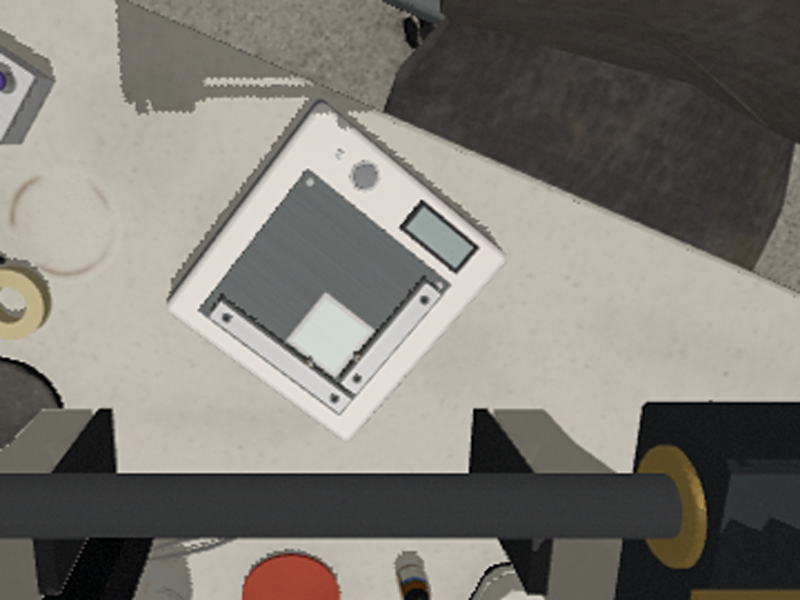

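The reader is clear. In the crop its front-right casing corner is at (322,103), front-left (503,255), back-left (347,438) and back-right (170,302). The inner fence corner is near (342,378). Next I fit the poses.

```bash
cat > fit.py <<'E'
from h import *
from scipy.optimize import least_squares, minimize
np.set_printoptions(precision=4,suppress=True)
def T(p,pts): 
    c,s=np.cos(p[2]),np.sin(p[2]); pts=np.array(pts,float); return np.c_[p[0]+c*pts[:,0]-s*pts[:,1],p[1]+s*pts[:,0]+c*pts[:,1],pts[:,2]]
def hull(cam,p):
    b=[(x,y,z) for x in(-.025,.025) for y in(-.025,.025) for z in(0,.04)]+[(x,y,.061) for x in(-.016,.016) for y in(-.016,.016)]
    return proj(cam,T(p,b))
def blockfit(cam,mask,p0):
    H,W=mask.shape;S=4
    def iou(p):
        q=hull(cam,p); m=np.zeros((H,W),np.uint8)
        for k in(list(range(8)),):
            cv2.fillConvexPoly(m,cv2.convexHull((q[k]*16).astype(np.int32)),1,shift=4)
        for a in((-.0105,-.0105),(-.0105,.0105),(.0105,-.0105),(.0105,.0105)):
            cyl=T(p,[(a[0]+.006*np.cos(t),a[1]+.006*np.sin(t),z) for t in np.arange(0,6.3,.5) for z in(.04,.061)])
            cv2.fillConvexPoly(m,cv2.convexHull((proj(cam,cyl)*16).astype(np.int32)),1,shift=4)
        return -(m&mask).sum()/(m|mask).sum()
    best=None
    for y in np.radians(np.arange(0,90,7.5)):
        r=minimize(iou,[p0[0],p0[1],y],method="Nelder-Mead",options=dict(initial_simplex=[[p0[0],p0[1],y],[p0[0]+.006,p0[1],y],[p0[0],p0[1]+.006,y],[p0[0],p0[1],y+.1]]))
        if best is None or r.fun<best.fun: best=r
    return best.x,best.fun
E
python3 - <<'E'
from fit import *
w=np.load("w2.npz");cam=(w["K"],w["r"],w["t"])
cr=np.array([(322,103),(503,255),(347,438),(170,302),(307,172),(203,308)])*.45+[150,60]-.25
m=[(-.1,-.085,.038),(-.1,.085,.038),(.08,.085,.038),(.08,-.085,.038),(-.059,-.063,.04),(.063,-.063,.04)]
g=lambda p:(proj(cam,T(p,[(a,b,c+p[3]) for a,b,c in m]))-cr).ravel()
r=least_squares(g,[.51,.08,.5,0]);print("reader",r.x[:2],np.degrees(r.x[2]),"dz",r.x[3]);print(r.fun.reshape(-1,2))
r2=least_squares(lambda p:g([*p,0]),[.51,.08,r.x[2]]);print(r2.x,np.degrees(r2.x[2]),r2.cost);print("seat",T(r2.x,[(.02,.02,.04)]))
mk=cut_out("wrist","full_block")[0];b=blockfit(cam,mk["pixels"].astype(np.uint8),(.467,-.17));print("block",b,np.degrees(b[0][2]),mk["p"])
sc,sd=P("scene"),P("side")
for n in("scene","side"):
    snapshot(n);k=cut_out(n,"full_block")
    if k: bb=blockfit(P(n),k[0]["pixels"].astype(np.uint8),(.467,-.165));print(n,bb,np.degrees(bb[0][2]),k[0]["pixels"].sum())
print("pile bottom scene",atz(sc,(397,178),0),atz(sc,(357,140),0))
w1=cv2.imread("pics/w1.png")[100:340,60:380];cv2.imwrite("pics/w1c.png",cv2.resize(w1,(800,600),interpolation=cv2.INTER_CUBIC))
E
```

```text
reader [0.5124 0.0857] -16.137903194600362 dz -0.03294678766501958
[[-0.6067 -0.0395]
 [ 0.3452  0.3409]
 [-0.4325 -0.6538]
 [-0.9947  1.3283]
 [ 0.692  -0.0462]
 [ 0.9731 -0.9612]]
[ 0.5084  0.0831 -0.2825] -16.188409995116462 71.51034086292901
seat [[0.5332 0.0968 0.04  ]]
block (array([ 0.5303, -0.1467, -1.1111]), np.float64(0.0)) -63.66197723675814 0.79
scene (array([ 0.467, -0.165,  0.   ]), np.float64(0.0)) 0.0 467
pile bottom scene [ 0.5371 -0.2994  0.    ] [ 0.8251 -0.3695  0.    ]fit.py:18: RuntimeWarning: overflow encountered in scalar negative
  return -(m&mask).sum()/(m|mask).sum()
```

View pics/w1c.png

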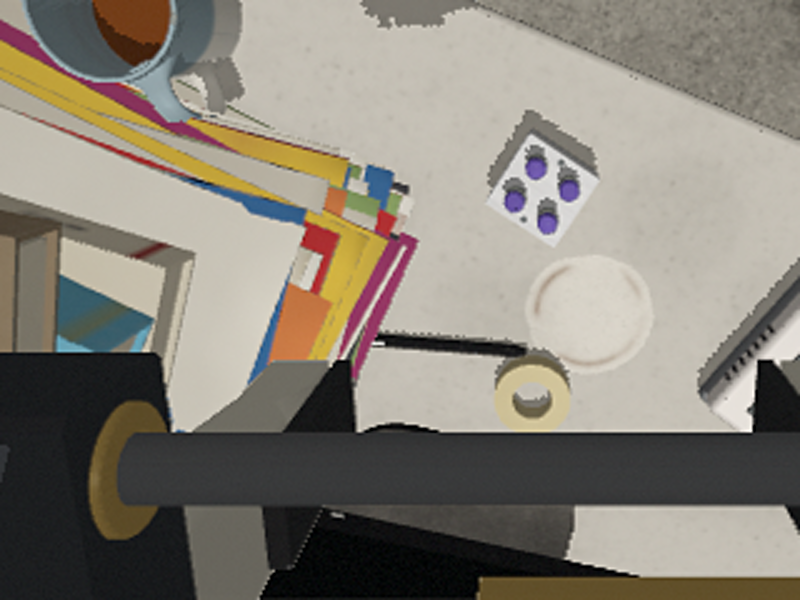

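The top face of the block in the crop has corners (535,135), (600,180), (555,245) and (488,202). The pile's nearest edge is at (415,237). I refine these, and check clearance to the pile and monitor.

```bash
sed -i 's/return -(m&mask).sum()\/(m|mask).sum()/return -float((m\&mask).sum())\/float((m|mask).sum())/' fit.py
python3 - <<'E'
from fit import *
w=np.load("w2.npz");c2=(w["K"],w["r"],w["t"])
K=c2[0];c1=(K,np.array([-1.665,-2.461,-.336]),np.array([.326,-.418,.407]))
snapshot("wrist");mk=cut_out("wrist","full_block")[0];b=blockfit(c2,mk["pixels"].astype(np.uint8),(.467,-.17));print("block w2",b,np.degrees(b[0][2]))
for n in("scene","side"):
    snapshot(n);k=cut_out(n,"full_block")
    if k: bb=blockfit(P(n),k[0]["pixels"].astype(np.uint8),(.467,-.165));print(n,bb,np.degrees(bb[0][2]))
q=np.array([(535,135),(600,180),(555,245),(488,202)])*.4+[60,100]-.3
W=np.array([atz(c1,u,.04) for u in q]);print("w1 top",W[:,:2],W.mean(0),np.linalg.norm(np.diff(W,axis=0),axis=1),np.degrees(np.arctan2(*(W[1]-W[0])[[1,0]])),np.degrees(np.arctan2(*(W[2]-W[3])[[1,0]])),np.degrees(np.arctan2(*(W[2]-W[1])[[1,0]])))
for z in(0,.05,.15):print("pile",z,[atz(c1,np.array(u)*.4+[60,100],z)[:2] for u in((415,237),(355,380),(400,165))])
S,D=P("scene"),P("side")
print("mon topleft/topright",[ (atz(S,u,z)[:2]) for u in((293,100),(373,86)) for z in(.2,.3,.4)])
print("mon w1",[atz(c1,u,z)[:2] for u in((192,304),(316,330)) for z in(.2,.3,.33)])
print("side mon",[atz(D,(243,98),z)[:2] for z in(.2,.3,.4)])
# fence/plate points scale check in w2
f=lambda x,y,z:atz(c2,np.array([x,y])*.45+[150,60]-.25,z)
print("inner corner",f(342,378,.045), "far fence top ends",f(218,297,.05),f(350,398,.05),"casing",[f(*u,.038)[:2] for u in((322,103),(503,255),(347,438),(170,302))])
E
```

```text
block w2 (array([ 0.4678, -0.1703,  1.3998]), np.float64(-0.9501369863013699)) 80.20409903845336
scene (array([ 0.471 , -0.1743,  1.1718]), np.float64(-0.8970917225950783)) 67.1372739780584
side (array([ 0.4663, -0.1753,  1.4253]), np.float64(-0.9202279202279202)) 81.66652242185978
w1 top [[ 0.4375 -0.1879]
 [ 0.4478 -0.1422]
 [ 0.4947 -0.1523]
 [ 0.4851 -0.1996]] [ 0.4663 -0.1705  0.04  ] [0.0469 0.048  0.0483] 77.34908752394867 78.47280977788954 -12.148587963585015
pile 0 [array([ 0.5331, -0.2361]), array([ 0.6451, -0.2414]), array([ 0.4917, -0.2607])]
pile 0.05 [array([ 0.5193, -0.2319]), array([ 0.6202, -0.2367]), array([ 0.482, -0.254])]
pile 0.15 [array([ 0.4917, -0.2234]), array([ 0.5704, -0.2272]), array([ 0.4626, -0.2407])]
mon topleft/topright [array([ 0.9007, -0.109 ]), array([0.6963, 0.029 ]), array([0.4919, 0.1669]), array([ 0.8465, -0.44  ]), array([ 0.6519, -0.2423]), array([ 0.4573, -0.0446])]
mon w1 [array([ 0.6086, -0.2135]), array([ 0.538 , -0.2069]), array([ 0.5168, -0.205 ]), array([ 0.5882, -0.0732]), array([ 0.5243, -0.1128]), array([ 0.5052, -0.1246])]
side mon [array([ 0.8336, -0.4795]), array([ 0.703 , -0.0639]), array([0.5723, 0.3516])]
inner corner [0.5581 0.1153 0.045 ] far fence top ends [0.5351 0.0149 0.05  ] [0.5681 0.1252 0.05  ] casing [array([0.3945, 0.0321]), array([0.4387, 0.1831]), array([0.6012, 0.1382]), array([ 0.5537, -0.0147])]
```

Run:
```python
from fit import *
out=[]
for n,(x,y,w,h) in dict(scene=(340,60,160,150),side=(230,60,160,150)).items():
    im=cv2.imread(f"pics/{n}0.png");S=P(n);k=400/w
    c=cv2.resize(im[y:y+h,x:x+w],None,fx=k,fy=k,interpolation=cv2.INTER_CUBIC)
    def poly(pts,col):
        cv2.polylines(c,[((proj(S,pts)-[x,y])*k).astype(np.int32)],True,col,1)
    p=(.467,-.17,np.radians(-12))
    for z in(.08,.15):poly(T(p,[(a*.097,b*.039,z) for a,b in((-1,-1),(1,-1),(1,1),(-1,1))]),(0,255,0) if z<.1 else (0,200,255))
    poly(T(p,[(a*.025,b*.025,.04) for a,b in((-1,-1),(1,-1),(1,1),(-1,1))]),(0,0,255))
    for q,col in(((.5331,-.2361,0),(255,0,255)),((.5193,-.2319,.05),(255,255,0)),((.4917,-.2234,.15),(255,255,255))):
        cv2.circle(c,tuple(((proj(S,q)[0]-[x,y])*k).astype(int)),4,col,-1)
    out.append(c)
cv2.imwrite("pics/pile.png",np.hstack(out))
```

```text
(no output)
```

View pics/pile.png

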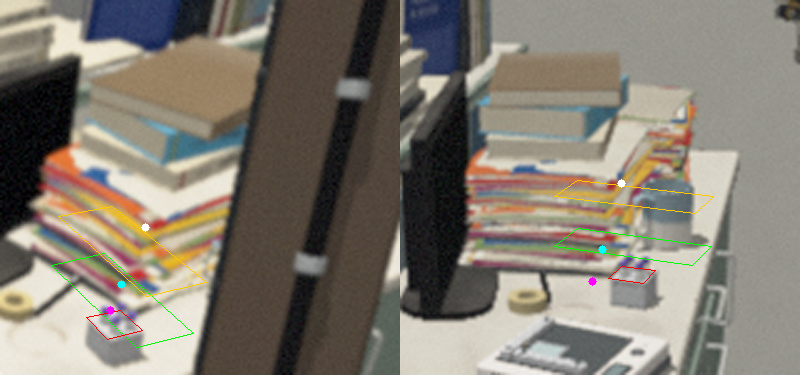

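The pile's near corner is at about (0.52,-0.235) and low, so the gripper's narrow side must face it. I will close along x with the tool shifted 10 mm away from the pile, and keep the camera on the reader side. I hover over the block and re-measure.

```bash
python3 -m inch '0.33 -0.62 0.1 0 0 0.689;0.33 -0.62 0.1 0 0 0.689;0.33 -0.62 0.1 0 0 0.689;0.33 -0.62 0.1 0 0 0.689;0.33 -0.62 0.1 0 0 0.689;0.33 -0.62 0.1 0 0 0.689;0.33 -0.62 0.1 0 0 0.689;0.33 -0.62 0.1 0 0 0.689;0.33 -0.62 0.1 0 0 0.689;0.33 -0.62 0.1 0 0 0.689' | grep -v force
python3 - <<'E'
from h import *
o=get_obs();r=R.from_euler('xyz',o["orientation"],degrees=True);g=R.from_euler('xyz',[180,0,78],degrees=True)
print(o["joint_pos"],(r.inv()*g).as_rotvec()/np.pi, r.inv().apply(np.array([.469,-.160,.30])-o["tool_pos"])/.3)
E
```

```text
clock: 6.02
tool_pos: [0.469, -0.1603, 0.3165]
orientation: [-180.0, -0.0, 130.0]
opening: 0.0875
[ 3.89830294e+00  5.38160009e-01 -1.26553875e+01  5.39186426e-04
 -7.68131573e+01 -1.43916594e+02] [-3.84905636e-05 -3.78467061e-06  2.88787953e-01] [0.00064117 0.00075299 0.05507193]
```

```bash
A='0 0 0 0 0 -0.39;0 0 0 0 0 -0.39;0 0 0 0 0 -0.39;0 0 0 0 0 -0.39;0 0 0 0 0 -0.39;0 0 0 0 0 -0.39;0 0 0 0 0 -0.39;0 0 0 0 0 -0.39;0 0 0 0 0 -0.39;0 0 0 0 0 -0.39' ; unset A
python3 -m inch '0 0 0 0 0 -0.39;0 0 0 0 0 -0.39;0 0 0 0 0 -0.39;0 0 0 0 0 -0.39;0 0 0 0 0 -0.39;0 0 0 0 0 -0.39;0 0 0 0 0 -0.39;0 0 0 0 0 -0.39;0 0 0 0 0 -0.39;0 0 0 0 0 -0.39' | grep ori
python3 -m inch '0 0 0 0 0 -0.39;0 0 0 0 0 -0.39;0 0 0 0 0 -0.39;0 0 0 0 0 -0.39;0 0 0 0 0 -0.39;0 0 0 0 0 -0.39;0 0 0 0 0 -0.39;0 0 0 0 0 -0.39;0 0 0 0 0 -0.39;0 0 0 0 0 -0.39' | grep ori
python3 -m inch '0 0 0 0 0 -0.39;0 0 0 0 0 -0.39;0 0 0 0 0 -0.39;0 0 0 0 0 -0.39;0 0 0 0 0 -0.39;0 0 0 0 0 -0.39;0 0 0 0 0 -0.39;0 0 0 0 0 -0.39;0 0 0 0 0 -0.39;0 0 0 0 0 -0.39' | grep ori
python3 -m inch '0 0 0 0 0 -0.39;0 0 0 0 0 -0.39;0 0 0 0 0 -0.39;0 0 0 0 0 -0.39;0 0 0 0 0 -0.39;0 0 0 0 0 -0.39;0 0 0 0 0 -0.39;0 0 0 0 0 -0.39;0 0 0 0 0 -0.39;0 0 0 0 0 -0.39' | grep ori
python3 -m inch '0 0 0.055 0 0 -0.151;0 0 0.055 0 0 -0.151;0 0 0.055 0 0 -0.151;0 0 0.055 0 0 -0.151;0 0 0.055 0 0 -0.151;0 0 0.055 0 0 -0.151'
python3 - <<'E'
from fit import *
o=get_obs();cam=P("wrist");im=snapshot("wrist")
k=cut_out("wrist","full_block")
for m in k[:2]:
    b=blockfit(cam,m["pixels"].astype(np.uint8),(.467,-.17));print(m["p"],m["rect"],b,np.degrees(b[0][2]))
l=landmark_of("wrist","full_block");print(l,atz(cam,l[0]["uv"],0) if l else 0,o["joint_pos"])
for q in k[:1]:
  qq=proj(cam,T(b[0],[(x*.025,y*.025,.04) for x,y in((1,1),(1,-1),(-1,-1),(-1,1))])).astype(int);print(qq)
cv2.imwrite("pics/w3.png",im[:,:,::-1])
np.savez("w3.npz",K=cam[0],r=cam[1],t=cam[2])
E
```

```text
orientation: [-180.0, -0.0, -159.1]
orientation: [-180.0, 0.0, -88.9]
orientation: [-180.0, -0.0, -18.7]
orientation: [-180.0, 0.0, 51.5]
clock: 9.85
tool_pos: [0.469, -0.16, 0.3001]
orientation: [180.0, 0.0, 78.2]
force: [0.1, -0.2, -0.2]
opening: 0.0875
gripper_force: 0.0
0.85 [262.7, 164.4, 36.9, 43.6] (array([ 0.4669, -0.1716, -0.2246]), np.float64(-0.9611586570111915)) -12.870297317229118
0.56 [190.2, 0.0, 146.1, 61.5] (array([ 0.467, -0.17 ,  0.   ]), np.float64(-0.0)) 0.0
[{'uv': [277.8, 182.6], 'p': 0.81}] [ 0.4611 -0.1702  0.    ] [  3.9364   0.9275 -14.3559   0.0018 -74.7152 164.2301]
[[296 165]
 [303 200]
 [267 207]
 [259 172]]
```

View pics/w3.png

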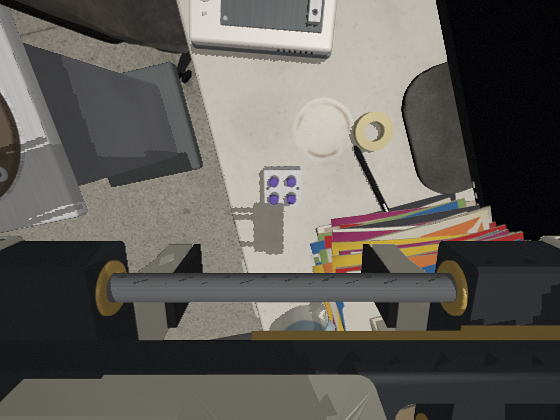

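The block shows at (263–300, 165–207), upright between the fingers. The pile edge starts near (315,240) and the reader's right side runs along row 50. Descending.

```bash
python3 -m inch '0 0 0.8 0 0 0.006;0 0 0.8 0 0 0.006;0 0 0.8 0 0 0.006;0 0 0.8 0 0 0.006;0 0 0.8 0 0 0.006;0 0 0.8 0 0 0.006;0 0 0.8 0 0 0.006;0 0 0.8 0 0 0.006' && python3 -m inch '0 0 0.04 0 0 0;0 0 0.08 0 0 0;0 0 0.12 0 0 0;0 0 0.143 0 0 0;0 0 0.143 0 0 0;0 0 0.143 0 0 0'
```

```text
clock: 10.67
tool_pos: [0.4682, -0.1602, 0.0594]
orientation: [-179.8, 0.1, 77.2]
force: [0.5, -0.0, 1.4]
opening: 0.0873
gripper_force: 0.0
clock: 11.17
tool_pos: [0.4701, -0.16, 0.0186]
orientation: [179.9, -0.0, 77.3]
force: [-0.1, -0.0, -0.1]
opening: 0.088
gripper_force: 0.0
```

```bash
python3 -m inch '0 0 0 0 0 0;0 0 0 0 0 0;0 0 0 0 0 0;0 0 0 0 0 0;0 0 0 0 0 0;0 0 0 0 0 0;0 0 0 0 0 0;0 0 0 0 0 0;0 0 0 0 0 0;0 0 0 0 0 0' 1
python3 - <<'E'
from h import *
o=get_obs();print(o["orientation"],o["tool_pos"],o["joint_pos"])
E
```

```text
clock: 12.0
tool_pos: [0.4692, -0.16, 0.0173]
orientation: [180.0, -0.0, 77.3]
force: [0.3, -0.3, 1.2]
opening: 0.0499
gripper_force: 29.8
[ 1.79980298e+02 -3.10675959e-03  7.72720368e+01] [ 0.46923709 -0.16001081  0.01725249] [ 3.93284132e+00  1.79623694e+01 -3.61919916e+01  4.56545647e-03
 -3.58258737e+01  1.63335494e+02]
```

Gripped at 49.9 mm with 29.8 N. Lift, then hover over the reader.

```bash
python3 -m inch '0 0 -0.1 0 0 0;0 0 -0.24 0 0 0;0 0 -0.38 0 0 0;0 0 -0.52 0 0 0;0 0 -0.667 0 0 0;0 0 -0.667 0 0 0' | egrep 'pos|force|open'; python3 -m inch '0.872 -0.026 0 0 0 0.0194;0.872 -0.026 0 0 0 0.0194;0.872 -0.026 0 0 0 0.0194;0.872 -0.026 0 0 0 0.0194;0.872 -0.026 0 0 0 0.0194;0.872 -0.026 0 0 0 0.0194;0.872 -0.026 0 0 0 0.0194;0.872 -0.026 0 0 0 0.0194;0.872 -0.026 0 0 0 0.0194'
python3 - <<'E'
from fit import *
cam=P("wrist");im=snapshot("wrist");np.savez("w4.npz",K=cam[0],r=cam[1],t=cam[2])
cv2.imwrite("pics/w4raw.png",im[:,:,::-1])
c=im[0:300,100:500,::-1];c=cv2.resize(c,None,fx=2,fy=2,interpolation=cv2.INTER_CUBIC)
p=(.5102,.0834,np.radians(-16.2))
for pts in([(.045,-.055,.05),(.045,.041,.05)],[(-.05,.045,.05),(.041,.045,.05)],[(-.1,-.085,.038),(-.1,.085,.038),(.08,.085,.038),(.08,-.085,.038),(-.1,-.085,.038)]):
    cv2.polylines(c,[((proj(cam,T(p,pts))-[100,0])*2).astype(np.int32)],False,(0,0,255),1)
cv2.imwrite("pics/w4.png",c)
l=landmark_of("wrist","seat");print(l,[atz(cam,x["uv"],.04) for x in l])
E
```

```text
tool_pos: [0.4724, -0.1606, 0.225]
force: [1.5, -0.6, -1.4]
opening: 0.0498
gripper_force: 29.8
clock: 13.25
tool_pos: [0.5184, 0.0975, 0.2162]
orientation: [-179.9, 0.1, 73.9]
force: [-0.4, -1.8, -2.4]
opening: 0.0498
gripper_force: 29.8
[{'uv': [294.9, 188.9], 'p': 0.81}] [array([0.533 , 0.0974, 0.04  ])]
```

View pics/w4.png

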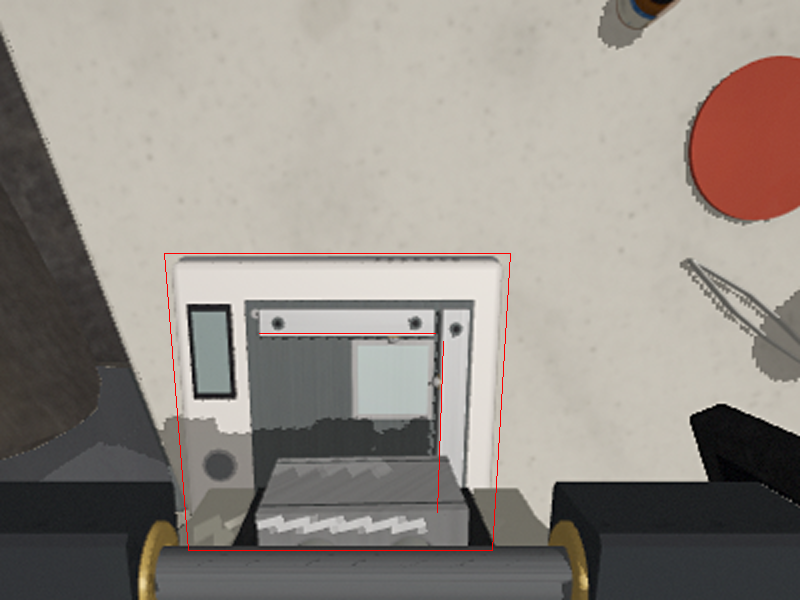

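The picture shows the left fence's inner edge at crop row ~337 (predicted 333) and the far fence's inner edge at col ~442 (predicted ~442). I measure both edges precisely for yaw.

Run:
```python
from fit import *
w=np.load("w4.npz");cam=(w["K"],w["r"],w["t"])
g=cv2.GaussianBlur(cv2.cvtColor(cv2.imread("pics/w4raw.png"),cv2.COLOR_BGR2GRAY),(0,0),.7).astype(float)
def peak(line,a,b,s):
    d=s*np.gradient(line);i=a+np.argmax(d[a:b]);y0,y1,y2=d[i-1:i+2];return i+.5*(y0-y2)/(y0-2*y1+y2)
def fit(pts,z,name):
    pts=np.array(pts);W=np.array([atz(cam,p,z)[:2] for p in pts])
    for _ in range(3):
        vx,vy,x0,y0=cv2.fitLine(W.astype(np.float32),cv2.DIST_HUBER,0,1e-4,1e-4).ravel();e=(W-[x0,y0])@[-vy,vx];W=W[abs(e)<max(.0008,2*e.std())] if len(W)>10 else W
    print(name,len(W),"px",pts[[0,-1]].round(1).tolist(),"dir",np.degrees(np.arctan2(vy,vx)),"pt",x0,y0,"rms mm",1e3*e.std());return np.array([x0,y0]),np.array([vx,vy])
L=fit([(c,peak(g[:,c],163,174,-1)) for c in range(236,312)],.05,"left inner")
Lo=fit([(c,peak(g[:,c],148,153,1)+0) for c in range(236,312)],.04,"plate left")
F=fit([(peak(g[r],314,327,1),r) for r in range(175,236)],.05,"far inner")
C=fit([(c,peak(g[:,c],126,136,1)) for c in range(210,330)],.038,"casing left")
B=fit([(peak(g[r],345,356,-1),r) for r in range(145,240)],.038,"casing far")
A=np.array([L[1],-F[1]]).T;t=np.linalg.solve(A,F[0]-L[0]);c=L[0]+t[0]*L[1];print("inner corner",c)
```

```text
left inner 76 px [[236.0, 167.5], [311.0, 167.2]] dir -15.932816 pt 0.505469 0.13119094 rms mm 0.07313145907620236
plate left 57 px [[236.0, -inf], [311.0, 143.2]] dir -17.794111 pt 0.52890754 0.14738852 rms mm 3.1636806498871417
far inner 51 px [[320.2, 175.0], [325.9, 235.0]] dir 73.895065 pt 0.55455726 0.07890255 rms mm 0.14093983199693563
casing left 120 px [[210.0, 130.4], [329.0, 130.3]] dir -16.118618 pt 0.5218631 0.16495152 rms mm 0.0732402778184637
casing far 87 px [[348.7, 145.0], [inf, 239.0]] dir 73.92437 pt 0.5874934 0.08258332 rms mm 0.39650681432763774
inner corner [0.5648 0.1143]<stdin>:5: RuntimeWarning: divide by zero encountered in scalar divide
h.py:7: RuntimeWarning: invalid value encountered in divide
  K,r,t=cam; M=cv2.Rodrigues(r)[0]; d=M.T@np.linalg.inv(K)@np.array([uv[0],uv[1],1.]); return -M.T@t,d/np.linalg.norm(d)
```

Yaw is −16.05°, and the seat is at (0.534,0.097), agreeing with the network. Clearance to both fences is about 15 mm at the current xy, so I descend.

```bash
python3 -m inch '0 0 0.13 0 0 0;0 0 0.26 0 0 0;0 0 0.38 0 0 0;0 0 0.46 0 0 0;0 0 0.51 0 0 0;0 0 0.51 0 0 0;0 0 0.51 0 0 0' && python3 -m inch '0 0 0.004 0 0 0;0 0 0.008 0 0 0;0 0 0.012 0 0 0;0 0 0.016 0 0 0;0 0 0.016 0 0 0'
```

```text
clock: 13.93
tool_pos: [0.5187, 0.0956, 0.064]
orientation: [-179.9, 0.1, 73.7]
force: [1.3, 0.2, -1.9]
opening: 0.0495
gripper_force: 29.8
clock: 14.35
tool_pos: [0.5191, 0.097, 0.0598]
orientation: [180.0, -0.0, 73.8]
force: [-0.1, 0.9, -1.5]
opening: 0.0499
gripper_force: 29.8
```

```bash
python3 -m inch '0 0 0.003 0 0 0;0 0 0.005 0 0 0;0 0 0.005 0 0 0;0 0 0.005 0 0 0' | egrep 'pos|force:'; python3 -m inch '0 0 0.003 0 0 0;0 0 0.004 0 0 0;0 0 0.004 0 0 0;0 0 0.004 0 0 0'| egrep 'pos|force:'
```

```text
tool_pos: [0.519, 0.0969, 0.0579]
force: [0.7, 0.5, -1.8]
gripper_force: 29.8
tool_pos: [0.5192, 0.097, 0.0572]
force: [-2.9, 0.2, 5.6]
gripper_force: 29.8
```

Touchdown at z = 0.0572 with about 6 N. Ease off slightly and slide toward the corner.

```bash
cat > f.py <<'E'
from h import *
o=get_obs();a=np.radians(-16.05);X=np.array([np.cos(a),np.sin(a)]);Y=np.array([-X[1],X[0]])
p=o["tool_pos"];f=o["force"];d=p[:2]-[.5339,.0972]
print("rel seat mm x %.2f y %.2f z %.2f | F x %.1f y %.1f z %.1f | Mz %.2f yaw %.2f open %.4f"%(1e3*d@X,1e3*d@Y,1e3*p[2],f[:2]@X,f[:2]@Y,f[2],o["moment"][2],o["orientation"][2],o["opening"]))
E
python3 -m inch '0 0 -0.0013 0 0 0;0.005 0.005 -0.0013 0 0 0;0.012 0.012 -0.0013 0 0 0;0.019 0.019 -0.0013 0 0 0;0.026 0.026 -0.0013 0 0 0;0.03 0.03 -0.0013 0 0 0;0.03 0.03 -0.0013 0 0 0;0.03 0.03 -0.0013 0 0 0' >/dev/null; python3 f.py
python3 -m inch '0.003 0.003 0 0 0 0;0.006 0.006 0 0 0 0;0.006 0.006 0 0 0 0;0.006 0.006 0 0 0 0' >/dev/null; python3 f.py
```

```text
rel seat mm x -5.86 y 3.32 z 57.22 | F x -4.5 y -5.0 z 7.3 | Mz 0.03 yaw 73.77 open 0.0498
rel seat mm x -5.76 y 3.44 z 57.26 | F x -10.6 y -8.6 z 17.1 | Mz -0.03 yaw 73.74 open 0.0500
```

Friction is loading up, so I lift slightly.

```bash
python3 -m inch '0 0 -0.002 0 0 0;0 0 -0.003 0 0 0;0 0 -0.003 0 0 0' >/dev/null; python3 f.py
python3 -m inch '0 0 -0.002 0 0 0;0 0 -0.003 0 0 0;0 0 -0.003 0 0 0' >/dev/null; python3 f.py
```

```text
rel seat mm x -3.29 y 6.44 z 57.85 | F x -1.4 y 0.3 z -2.1 | Mz 0.01 yaw 73.77 open 0.0497
rel seat mm x -3.30 y 6.50 z 58.81 | F x -0.6 y 0.5 z -2.3 | Mz -0.02 yaw 73.78 open 0.0499
```

```bash
python3 -m inch '0 0 0.0035 0 0 0;0.002 0.002 0.0035 0 0 0;0.005 0.005 0.0035 0 0 0;0.005 0.005 0.0035 0 0 0' >/dev/null; python3 f.py
python3 -m inch '0.003 0.003 0 0 0 0;0.005 0.005 0 0 0 0;0.005 0.005 0 0 0 0' >/dev/null; python3 f.py
python3 -m inch '0.003 0.003 0 0 0 0;0.005 0.005 0 0 0 0;0.005 0.005 0 0 0 0' >/dev/null; python3 f.py
```

```text
rel seat mm x -2.20 y 7.58 z 57.58 | F x -2.3 y -1.2 z -2.7 | Mz -0.03 yaw 73.77 open 0.0497
rel seat mm x -0.80 y 8.72 z 57.53 | F x -2.3 y -2.8 z -2.8 | Mz -0.05 yaw 73.76 open 0.0502
rel seat mm x 0.24 y 9.88 z 57.51 | F x -5.5 y -4.3 z -1.3 | Mz -0.21 yaw 73.74 open 0.0499
```

```bash
python3 -m inch '0.003 0.001 0 0 0 0;0.005 0.001 0 0 0 0;0.005 0.001 0 0 0 0' >/dev/null; python3 f.py
python3 -m inch '0.003 0.001 0 0 0 0;0.005 0.001 0 0 0 0;0.005 0.001 0 0 0 0' >/dev/null; python3 f.py
```

```text
rel seat mm x 0.27 y 11.03 z 57.42 | F x -5.6 y -3.6 z -1.0 | Mz -0.23 yaw 73.73 open 0.0499
rel seat mm x 0.26 y 11.42 z 57.40 | F x -4.6 y -9.6 z 1.5 | Mz -0.27 yaw 73.72 open 0.0498
```

```bash
python3 -m inch '0 0.003 0.001 0 0 0;0 0.005 0.002 0 0 0;0 0.005 0.002 0 0 0' >/dev/null; python3 f.py
python3 -m inch '0.001 0.002 0.002 0 0 0;0.001 0.002 0.002 0 0 0;0.001 0.002 0.002 0 0 0' >/dev/null; python3 f.py
```

```text
rel seat mm x 0.39 y 11.36 z 57.36 | F x -14.9 y -7.5 z 12.8 | Mz -0.25 yaw 73.71 open 0.0500
rel seat mm x 0.37 y 11.33 z 57.22 | F x -19.9 y -7.6 z 20.4 | Mz -0.01 yaw 73.74 open 0.0498
```

```bash
python3 -m inch '0 0 -0.001 0 0 0;0.003 0 -0.0015 0 0 0;0.005 0 -0.0015 0 0 0;0.005 0 -0.0015 0 0 0;0.005 0 -0.0015 0 0 0' >/dev/null; python3 f.py
python3 - <<'E'
from fit import *
im=snapshot("wrist")[60:300,120:440,::-1]
a=cv2.resize(im,(800,600),interpolation=cv2.INTER_CUBIC)
cv2.imwrite("pics/w5.png",a)
E
```

```text
rel seat mm x 0.37 y 11.57 z 57.28 | F x -16.9 y -12.3 z 17.8 | Mz -0.15 yaw 73.72 open 0.0497
```

View pics/w5.png

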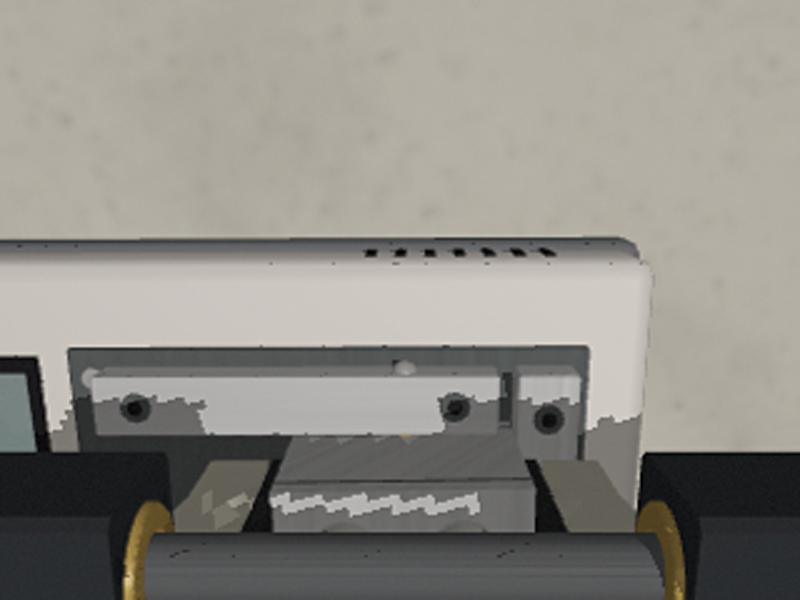

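The left pin's rear end shows at (403,367), but its tip still glints at (405,433). So the y push is probably being eaten by friction. I relieve the down-force and push y again.

```bash
python3 -m inch '0 -0.002 -0.003 0 0 0;0 -0.004 -0.004 0 0 0;0 -0.004 -0.004 0 0 0;0 -0.004 -0.004 0 0 0' >/dev/null; python3 f.py
python3 -m inch '0 -0.003 -0.002 0 0 0;0 -0.003 -0.002 0 0 0;0 -0.003 -0.002 0 0 0' >/dev/null; python3 f.py
python3 -m inch '0.002 0 0 0 0 0;0.004 0 0 0 0 0;0.004 0 0 0 0 0' >/dev/null; python3 f.py
```

```text
rel seat mm x 0.26 y 11.73 z 57.39 | F x -4.8 y -12.4 z 2.3 | Mz -0.16 yaw 73.71 open 0.0499
rel seat mm x 0.08 y 12.06 z 57.76 | F x -1.5 y -11.4 z -3.9 | Mz -0.15 yaw 73.71 open 0.0499
rel seat mm x 0.01 y 12.30 z 57.78 | F x -0.1 y -16.6 z -1.3 | Mz -0.18 yaw 73.71 open 0.0500
```

Contact is stiff at y ≈ 11.2, matching the measured block offset. Pushing beyond that may pitch the block in the pads. I back off y and examine the pin tip pixels.

Run:
```python
from fit import *
im=snapshot("wrist");cv2.imwrite("pics/w6raw.png",im[:,:,::-1])
w5=cv2.resize(cv2.imread("pics/w5.png"),(320,240),interpolation=cv2.INTER_AREA)[:,:,::-1]
w4=cv2.imread("pics/w4raw.png")[:,:,::-1]
d=lambda a:(a.astype(int)[:,:,0]-a.astype(int)[:,:,2])
print("w4 lum/yellow");print(w4[165:173,290:303].mean(2).astype(int));print(d(w4[165:173,290:303]))
print("w5");print(w5[170:179,156:168].mean(2).astype(int));print(d(w5[170:179,156:168]))
n=im[226:240,272:292];print("now");print(n.mean(2).astype(int));print(d(n))
```

```text
w4 lum/yellow
[[201 201 201 201 201 201 202 202 202 202 202 202 202]
 [205 205 204 205 205 205 204 205 204 205 206 205 205]
 [207 207 206 206 206 205 204 204 204 205 205 206 207]
 [ 66  68  69  77 110 124 117 126 116  96  78  67  62]
 [ 87 110 110 103 102 144 127 155 154 123 107 103  72]
 [172 172 175 163  94 129 145 144 144 154 170 170 175]
 [175 174 173 162 105 103 113 139 159 171 167 169 173]
 [177 176 175 174 179 181 179 174 175 173 172 172 175]]
[[ 2  3  3  3  3  3  3  3  4  3  3  2  3]
 [ 2  2  3  3  2  2  1  2  1  2  2  3  3]
 [ 4  3  3  3  2  2  2  3  2  2  3  3  3]
 [-1 -1 -1 13 39 45 53 59 48 30 11 -2  0]
 [-1 -1 -1 -1  1  2  2  2  3  2 -2 -1  2]
 [ 5  7  7  6  4  3  4  4  3  5  6  4  6]
 [ 6  6  7  6  5  4  4  5  5  5  6  5  6]
 [ 5  3  3  3  4  4  5  3  2  4  4  4  5]]
w5
[[177 177 178 177 177 176 177 177 177 177 177 177]
 [177 178 178 178 178 179 178 178 178 178 178 179]
 [179 179 179 179 178 178 177 177 179 179 179 179]
 [158 157 158 159 160 160 159 159 158 158 158 158]
 [ 92  90  88  95 114 120 120 118 113 109 108 103]
 [ 89  89  89  90  95 107 109 108 107 104 101  91]
[... 1604 characters left out ...]

   93  93]
 [ 94  93  93  92  91  91  91  90  92  94  93  94  94  95  94  93  93  92
   93  94]]
[[2 2 2 2 3 3 3 3 3 3 2 2 3 3 3 3 3 2 3 3]
 [3 3 3 3 4 3 3 3 3 3 3 4 3 3 3 2 3 2 1 2]
 [3 2 3 3 3 3 3 3 3 4 4 4 4 4 4 4 3 1 1 2]
 [1 2 2 2 2 2 2 2 2 2 3 2 1 2 3 2 3 2 2 3]
 [2 2 2 3 3 3 2 2 2 2 3 2 3 3 3 2 2 2 3 3]
 [3 3 3 3 3 3 3 3 3 3 2 4 2 3 3 3 3 3 3 2]
 [3 3 3 2 3 3 3 3 3 3 3 3 3 2 3 2 3 4 3 4]
 [2 3 3 3 3 3 2 3 3 3 3 3 2 4 3 3 3 3 3 3]
 [3 3 3 3 3 4 3 3 0 2 2 3 3 4 4 4 3 3 4 3]
 [2 3 1 2 1 1 2 2 2 1 2 1 3 1 1 1 3 3 1 1]
 [1 1 2 2 2 1 2 1 2 2 3 2 2 2 3 2 1 2 2 2]
 [1 2 2 3 2 2 1 1 2 2 1 0 1 2 1 2 2 2 2 2]
 [2 2 0 1 1 2 2 1 2 2 2 1 2 0 1 0 2 2 2 3]
 [2 1 2 3 2 1 0 3 1 2 2 2 2 2 1 2 2 2 2 2]]
```

The pin_left glint is gone, so the block is home in y now. Next x: ease y a little, push x while hovering, then set down.

```bash
python3 -m inch '-0.004 0.003 0 0 0 0;-0.004 0.006 0 0 0 0;-0.004 0.006 0 0 0 0;-0.004 0.006 0 0 0 0' >/dev/null; python3 f.py
python3 -m inch '0 0.003 0 0 0 0;0 0.005 0 0 0 0;0 0.005 0 0 0 0' >/dev/null; python3 f.py
python3 -m inch '0 0.003 0 0 0 0;0 0.005 0 0 0 0;0 0.005 0 0 0 0' >/dev/null; python3 f.py
```

```text
rel seat mm x 0.66 y 12.08 z 57.63 | F x -7.3 y -9.8 z 0.0 | Mz -0.24 yaw 73.67 open 0.0497
rel seat mm x 0.78 y 12.07 z 57.65 | F x -16.1 y -7.6 z 5.5 | Mz -0.39 yaw 73.65 open 0.0498
rel seat mm x 0.87 y 12.04 z 57.63 | F x -24.4 y -5.7 z 11.6 | Mz -0.46 yaw 73.63 open 0.0500
```

```bash
python3 -m inch '0 -0.006 0 0 0 0;0 -0.006 0.001 0 0 0;0 -0.006 0.002 0 0 0;0 -0.006 0.002 0 0 0' >/dev/null; python3 f.py
python3 -m inch '0 0 0.001 0 0 0;0 0 0.001 0 0 0;0 0 0.001 0 0 0' >/dev/null; python3 f.py
```

```text
rel seat mm x 0.79 y 12.10 z 57.59 | F x -16.9 y -9.2 z 10.0 | Mz -0.50 yaw 73.67 open 0.0499
rel seat mm x 0.76 y 12.10 z 57.54 | F x -17.5 y -8.3 z 13.0 | Mz -0.48 yaw 73.67 open 0.0500
```

```bash
python3 -m inch '-0.001 -0.004 0 0 0 0;-0.002 -0.008 0 0 0 0;-0.002 -0.008 0 0 0 0;-0.002 -0.008 0 0 0 0' >/dev/null; python3 f.py
python3 -m inch '0 0 0.002 0 0 0;0 0 0.002 0 0 0;0 0 0.002 0 0 0' >/dev/null; python3 f.py
```

```text
rel seat mm x 0.62 y 12.11 z 57.52 | F x -4.5 y -10.7 z 2.1 | Mz -0.40 yaw 73.70 open 0.0500
rel seat mm x 0.59 y 12.12 z 57.45 | F x -7.3 y -12.5 z 8.6 | Mz -0.32 yaw 73.72 open 0.0497
```

```bash
python3 -m inch '-0.003 0 0 0 0 0;-0.005 0 0 0 0 0;-0.005 0 0 0 0 0;-0.005 0 0 0 0 0' >/dev/null; python3 f.py
python3 -m inch '0 0 0.002 0 0 0;0 0 0.003 0 0 0;0 0 0.003 0 0 0' >/dev/null; python3 f.py
```

```text
rel seat mm x 0.63 y 12.00 z 57.47 | F x -9.7 y -5.7 z 7.2 | Mz -0.27 yaw 73.72 open 0.0499
rel seat mm x 0.62 y 12.00 z 57.37 | F x -13.1 y -6.1 z 14.5 | Mz -0.34 yaw 73.74 open 0.0499
```

Heights and forces now match resting on the plate. A final small y push, then the last look.

```bash
python3 -m inch '0.002 0 -0.001 0 0 0;0.003 0 -0.001 0 0 0;0.003 0 -0.001 0 0 0;0.003 0 -0.001 0 0 0;0.003 0 -0.001 0 0 0' >/dev/null; python3 f.py
python3 - <<'E'
from h import *
w=snapshot("wrist");s=snapshot("scene");d=snapshot("side")
n=w[226:242,262:300].astype(int);print("yellow max near pin_left",(n[:,:,0]-n[:,:,2]).max())
a=cv2.resize(w[195:285,180:380],(800,360),interpolation=cv2.INTER_CUBIC)
b=cv2.resize(s[160:220,260:360],(400,240),interpolation=cv2.INTER_CUBIC);c=cv2.resize(d[150:210,240:340],(400,240),interpolation=cv2.INTER_CUBIC)
cv2.imwrite("pics/fin.png",np.vstack([a,np.hstack([b,c])])[:,:,::-1])
E
```

```text
rel seat mm x 0.60 y 12.02 z 57.37 | F x -10.1 y -9.9 z 12.0 | Mz -0.38 yaw 73.73 open 0.0500
yellow max near pin_left 15
```

View pics/fin.png

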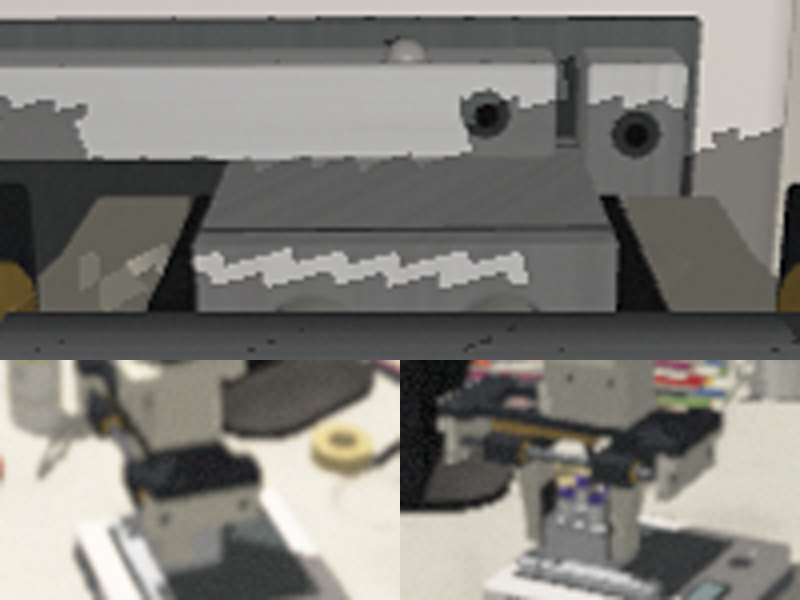

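```bash
python3 -m inch '0 0 -0.002 0 0 0;0.003 0 -0.002 0 0 0;0.005 0.001 -0.002 0 0 0;0.005 0.001 -0.002 0 0 0;0.005 0.001 -0.001 0 0 0;0.005 0.001 -0.001 0 0 0' >/dev/null; python3 f.py
python3 - <<'E'
from h import *
w=snapshot("wrist").astype(int);d=w[:,:,0]-w[:,:,2];n=d[226:242,262:300];print("yellow max",n.max(),np.argwhere(n>8)+[226,262]);print(get_obs()["clock"])
m=d[200:245,300:345];print(m.max(),np.argwhere(m>10)[:8]+[200,300])
E
```

```text
rel seat mm x 0.60 y 12.11 z 57.40 | F x -8.0 y -13.4 z 13.2 | Mz -0.34 yaw 73.71 open 0.0498
yellow max 5 []
23.4
10 []
```

```bash
python3 -m inch '0 0.002 -0.001 0 0 0;0 0.004 -0.0015 0 0 0;0 0.004 -0.0015 0 0 0;0 0.004 -0.0015 0 0 0;0 0.004 -0.0015 0 0 0;0 0.004 -0.0015 0 0 0' >/dev/null; python3 f.py
python3 - <<'E'
from h import *
w=snapshot("wrist").astype(int);d=w[:,:,0]-w[:,:,2];n=d[226:242,262:300];print("yellow max",n.max())
print(close_job())
E
```

```text
rel seat mm x 0.66 y 12.09 z 57.42 | F x -13.7 y -11.6 z 12.7 | Mz -0.29 yaw 73.69 open 0.0495
yellow max 19
the job is handed in; nothing more can be done
None
```

The full block is on the reader plate, still gripped and pressed into the corner (about 14 N far, 12 N left), and the job is handed in. Forces and position suggest both pins are in, but neither is confirmed: pin_far was never visible, and a faint trace at pin_left's tip reappeared in the last image.

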